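# Fit and clamp the photometer carriage on its dovetail rail

## Robot

A 6-joint arm with a two-finger parallel gripper is mounted at the origin on the work surface. World frame = base frame: x ahead of the robot, y to its left, z up, the work surface at z = 0. Lengths are in mm, angles in rad, forces in N, time in s.
With the tool pointing down it reaches from about 275 to 1000 mm from the base axis. Payload 8.4 kg.
Tool frame: the origin (TCP) lies at the very end of the fingers, on their centre line; the grasp point (between the pads) lies 19 mm behind it; z points along the fingers, y is the direction in which the jaws open and shut (so a half turn about z gives the same grasp; the last joint's range is limited). The gripper opens to 85 mm and grips with 20 to 120 N. Pads are 22 mm wide; open, the fingers measure 114 mm over their backs; the gripper's body (76 mm by 85 mm) begins 54 mm behind the grasp point. The pads swing forward as they close: fully open they stand 13 mm farther back than shut.
Start: joints at [-0.002, 0.353, 1.633, -0, 1.155, -0.002], TCP at [625.002, -0, 231.281] pointing down, gripper open.
Joint ranges: [-2.63, 2.63], [-0.92, 2.1], [0.06, 2.66], [-1.3, 4.44], [0, 2.69], [-3.02, 3.02]. Speed limits (rad/s): [2.22, 2.22, 2.79, 3.14, 3.14, 3.14].

## Interface

Orientations are given as [roll, pitch, yaw] about the fixed x, y, z axes, in that order (R = Rz(yaw) Ry(pitch) Rx(roll)).
In Python, from rig import sense, grab_frame, get_calibration, sign_off, boxes_of, trace gives the robot as it stands.
- The arm moves only by the tool servo_tool, never from a script. Its argument "rows" is a list of rows, each a list of 3 entries, a list of its own where there are three numbers: the finger opening in mm, from 0 to 85.4, then the shift along the tool's x, y, z in mm, then the turn, a rotation vector about the tool's x, y, z in degrees. A call has 1 to 8 rows; each row shifts and turns the commanded pose from where the row before left it, along the tool's axes as they then stand; what a row does not reach is not made up. A row lasts 1/8 s, in which the tool goes at most 62.5 mm and 10.7 degrees, less where a joint would pass 70% of its speed; a pose out of reach is approached as far as the arm can. A call is refused whole if a number of a shift passes 62.5 or a number of a turn 10.7, either way. A call with a gripper value outside its range is refused whole. The fingers move at their own pace and stop on an object; "force" is the grip in N (left out, the last holds). Time passes only in rows, so rows that do not move let the fingers close. It gives the time, the measured TCP pose, the force and the opening at its end, in the units of the state.
- sense(): the state, without advancing time (a new reading comes with each control period).
- grab_frame(name): name is "scene" or "side" or "wrist"; returns the picture (384x512x3 uint8, blue, green, red); there is no depth.
- get_calibration(name): a dict with "intrinsics" (3x3 intrinsics, pixels), "world_to_cam" (4x4, takes a point from world to camera coordinates). Camera axes: x right, y down, z forward; pixel columns grow to the right and rows downward; lengths in mm; the calibration is good to about 2 mm. A picture is of the moment at which its call begins: read the wrist's pose just before it. get_calibration takes no time and is no camera call; for the wrist camera it gives the pose at the moment of the call.
- sign_off(): hands the job in, once; it reports no verdict.
Trained networks look in the newest picture that a camera, given by its name, has taken for a name from the list of things; names that differ only in an ending like _2 or _b are one class to them, and where a whole thing is asked for, a point or a joint stands for the part that bears it (a point fixed in the world has none). Each returns a list of dicts, best first, with "conf" (0 to 1); they miss things now and then, are a little off and sometimes report something else, mostly with a low value. They report only what shows in the picture. A call takes as long as a camera call. They do not tell look-alikes from the thing itself.
- boxes_of(camera, thing): "centre" ([x, y, z] in mm, in the coordinates of the camera as it stood for that picture, good to about 4 mm: the middle of the surface that is visible of it).
- trace(camera, thing): "mask" (384x512 bool, what is visible of it).
The state is a dict: "clock": time; "qpos": joint angles; "qvel": joint speeds; "joint_efforts": joint torques, N m; "eef_pos": TCP position; "tcp_rot": TCP orientation; "contact_force": force on the tool from outside, world axes, zero at the start; "wrist_torque": the same for the moment, N m; "opening": opening from 0.0 (shut) to 1.0 (fully open).
Only numpy, scipy, OpenCV 4.12 (cv2) and the standard library are available. Lean on these libraries where they do the work, as an engineer would, in place of code of your own. Each camera call takes 0.05 s, during which the arm holds its last target. There are 200 camera calls.

## Task

Pick up the blue carriage, slide it onto the dovetail rail from the rail's open, tapered end and push it fully home against the orange stop without shoving the stop along. Let go, then tighten the carriage's red side clamp knob by pressing its lever down until the clamp holds firmly, without overtightening it. Leave the glassware and bottles alone.

Things in the scene. Friction and masses are not known exactly. Their poses are not given: they have to be found in the camera images.
- rail: Aluminium dovetail rail, 300 long, on a dark foot (50 wide) fixed to the bench. Origin: middle of the foot's underside, on the bench. x runs along the rail from its open end (x = -150) towards the orange stop and the black detector head (x +117 to +148, top 139 above the bench); z up. Flat top 62 above the bench. The first 20 from the open end taper as a lead-in.
- rail_mouth (a point): Middle of the rail's open end, level with the rail's flat top (62 above the bench); axes as the rail. Section: top 40 wide, sides upright for 8, then flanks slope in to 24 wide at 44 above the bench, on a web 18 wide. At the very tip the lead-in is 30 wide and 58.5 high.
- stop_face (a point): Orange adjustable stop astride the rail (24 long, 56 wide, top 72 above the bench). This point: middle of its face towards the open end, 6 below the rail's top; axes as the rail (x points away from the open end). Elsewhere along the rail each time. Held by friction only: slips if pushed with more than about 35 N, stands firm against 10 N.
- carriage_grip (a point): Centre of the white grip block (26 x 26, 40 high) on the blue carriage's roof: hold it here. x is the carriage's long direction and leads towards the stop; z up. 54 above the carriage's underside, 20 above its roof. Starts with this point 54 above the bench; resting on the rail it is 90 above the bench. Held up to 1.5 higher than that it still slides with play.
- carriage_nose (a point): Middle of the carriage's leading end, 30 ahead of carriage_grip and 34 below it; axes as the carriage. Fully home it meets stop_face. Carriage: 60 long, 60 wide, 34 high without the grip block, 0.5 to 0.8 kg; its dovetail channel, open at both ends, is 1.2 wider than the rail on each side.
- knob (a joint): Angle (rad) of the red clamp knob on the carriage's -y side. 0: loose, lever forwards and up at 65 degrees; grows as the lever goes down (1.13: level; limit 1.6); stays where left. Axis parallel to the carriage's y, 15 behind carriage_grip and 34 below it. The pad begins to bear on the rail at about 0.4 to 1, different each time (wear) and not known beforehand.
- lever_end (a point): Centre of the red cross-bar (14 diameter, 20 long, along the carriage's y) at the lever's end, 50 from the knob's axis and 48 to the -y side of carriage_grip. Pushed square to the lever here, it turns freely at about 4 to 5 N; once the pad bears, the force rises about 1.5 N per 0.1 rad. Firmly clamped from 8 N, right at 9 to 10 N, overtightened beyond 11.5 N.
- pad: Brass clamp pad inside the carriage's -y cheek, not seen; the knob presses it against a dark wear strip let into the rail's -y side, through a spring (about 25 to 55 N when properly tight; some of it settles out when the lever is let go).
- reagent: Amber reagent bottle, 56 diameter, 110 high; origin under its centre. Bystander.
- beaker: Glass beaker, 64 diameter, 80 high; origin under its centre. Bystander.
- wash: White wash bottle with red cap, 64 diameter, 140 high; origin under its centre. Bystander.
Not all that is in view belongs to the job. Of the things that look like the part that bears carriage_grip, the largest one is meant.

How it is judged:
By the outcome, as a careful person would: the job done as asked, in the order asked, and still so for the second after the job is handed in, with the robot touching nothing.
It also fails if it takes over 72 s, if anything falls off the work surface, if the arm or the gripper's body presses on something with over 40 N, if the wrist force passes 120 N, or if a joint passes its speed limit or range.

## Working session

There is one attempt and no reset: what is moved stays moved. The work goes in short steps, Python scripts to look and compute and a tool call to move; the robot and the scene stay as the last step left them, time stands still between calls to the robot, and variables do not carry over. Pictures are saved under pics/ and viewed, about 8 in all and at most 12, crops included, and the job is handed in when it is done.

Besides the shell and the picture viewer there is one more tool, called as name([rows], argument=value, ...), one row to a line, values as JSON. servo_tool: Moves the arm, as the interface text tells. Its arguments: {"type":"object","properties":{"rows":{"type":"array","items":{"type":"array"}},"force":{"type":"number"}},"required":["rows"]}

```bash
mkdir -p pics; ls
python3 - <<'E'
from rig import *
import cv2,numpy as np
print(sense())
for c in ["scene","side"]:
    f=grab_frame(c); cv2.imwrite(f"pics/{c}0.png",f)
    K=get_calibration(c); T=np.array(K["world_to_cam"])
    print(c,np.round(np.array(K["intrinsics"])).tolist(), np.round(np.linalg.inv(T)[:3,3]))
    for t in ["carriage_grip","rail","stop_face","rail_mouth","lever_end","knob","reagent","beaker","wash","carriage_nose"]:
        for b in boxes_of(c,t)[:3]:
            w=np.linalg.inv(T)@np.r_[b["centre"],1]
            print(c,t,round(b["conf"],2),np.round(w[:3]))
E
```

```text
pics
{'clock': 0.0, 'qpos': array([-2.43780293e-03,  3.53652777e-01,  1.63414047e+00, -2.04276808e-05,
        1.15516967e+00, -2.38767516e-03]), 'qvel': array([-7.76230854e-04,  5.83316111e-04,  7.47373279e-05, -4.62056478e-04,
       -1.11125120e-04,  1.21725162e-03]), 'joint_efforts': array([-2.03471049e-03, -6.05236173e+01, -3.42063046e+01, -2.62302356e-04,
        9.48130677e-03,  3.61521288e-06]), 'eef_pos': array([ 6.24530118e+02, -2.88844912e-02,  2.30556067e+02]), 'tcp_rot': array([-3.14022235e+00,  1.54054359e-05,  1.57075447e+00]), 'contact_force': array([0.63206428, 0.56435754, 0.21372809]), 'wrist_torque': array([-0.01588815,  0.00907648,  0.05547715]), 'opening': 1.0027154005616572}
scene [[374.0, 0.0, 262.0], [0.0, 374.0, 187.0], [0.0, 0.0, 1.0]] [1020.  -46.  824.]
scene carriage_grip 0.75 [ 500. -252.   35.]
scene carriage_grip 0.66 [ 424. -345.   24.]
scene carriage_grip 0.65 [ 390. -246.   21.]
scene rail 0.75 [569. 206.  63.]
scene stop_face 0.68 [570. 196.  74.]
scene stop_face 0.42 [728. -11.  91.]
scene stop_face 0.23 [ 541. -250.   28.]
scene rail_mouth 0.65 [
[... 559 characters left out ...]
41.  690.]
side carriage_grip 0.97 [ 418. -353.   20.]
side carriage_grip 0.91 [ 369. -252.   22.]
side carriage_grip 0.62 [ 483. -260.   34.]
side rail 0.85 [551. 184.  60.]
side rail 0.22 [ 483. -262.   32.]
side stop_face 0.67 [562. 198.  71.]
side rail_mouth 0.7 [554. 182.  64.]
side lever_end 0.77 [ 533. -249.   41.]
side lever_end 0.41 [ 344. -246.   28.]
side knob 0.69 [ 447. -366.   24.]
side knob 0.46 [563. 196.  71.]
side reagent 0.66 [ 725. -123.   57.]
side beaker 0.67 [394. -59.  57.]
side beaker 0.18 [564. 195.  72.]
side wash 0.93 [700. -24.  73.]
side carriage_nose 0.93 [ 377. -252.   27.]
side carriage_nose 0.85 [ 483. -259.   35.]
side carriage_nose 0.63 [ 419. -362.   24.]
```

View pics/scene0.png

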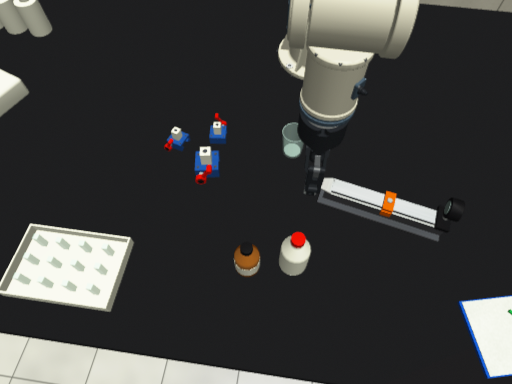

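View pics/side0.png

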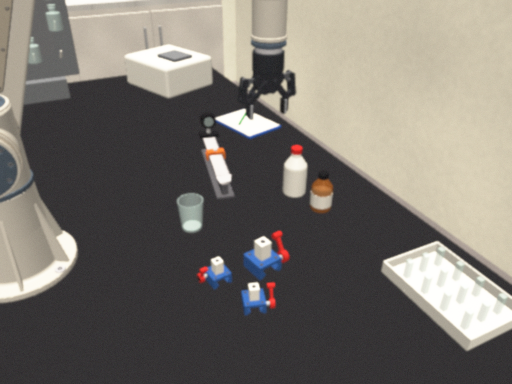

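The scene picture shows the largest carriage at about (207,163), with its red lever towards world +x. The rail runs from its mouth at (325,187) to the detector at (455,208), with the orange stop at (389,203). The two smaller carriages are decoys. I'll move above the carriage for a close look.

servo_tool([
  [85,[-50,-27,-5],[0,0,0]],
  [85,[-50,-27,-5],[0,0,0]],
  [85,[-50,-27,-5],[0,0,0]],
  [85,[-50,-27,-5],[0,0,0]],
  [85,[-50,-27,-5],[0,0,0]],
  [85,[0,0,0],[0,0,0]],
])

```text
clock: 1.85
eef_pos: [488.5, -253.1, 256.9]
tcp_rot: [3.141, 0.001, 1.567]
contact_force: [0.4, 1.1, -0.3]
opening: 0.994
```

```bash
cat > h.py <<'E'
from rig import *
import cv2,numpy as np
from scipy.spatial.transform import Rotation as R
from scipy.optimize import least_squares
def cal(c):
    k=get_calibration(c); return np.array(k["intrinsics"]),np.array(k["world_to_cam"])
def proj(K,T,P):
    P=np.atleast_2d(P); q=P@T[:3,:3].T+T[:3,3]; q=q@K.T; return q[:,:2]/q[:,2:]
def unproj(K,T,uv,z):
    uv=np.atleast_2d(uv); d=np.c_[uv,np.ones(len(uv))]@np.linalg.inv(K).T@T[:3,:3]
    o=-T[:3,:3].T@T[:3,3]; return o+d*((z-o[2])/d[:,2])[:,None]
def st():
    s=sense(); print("t",round(s["clock"],2),"tcp",np.round(s["eef_pos"],1),"rpy",np.round(np.degrees(s["tcp_rot"]),2),"F",np.round(s["contact_force"],1),"op",round(s["opening"]*85.4,1)); return s
E
python3 - <<'E'
from h import *
s=st(); f=grab_frame("wrist"); cv2.imwrite("pics/w1.png",f)
K,T=cal("wrist"); np.savez("w1.npz",K=K,T=T); print(K,np.linalg.inv(T))
for t in ["carriage_grip","lever_end","carriage_nose","knob"]:
    for b in boxes_of("wrist",t)[:3]:
        print(t,round(b["conf"],2),np.round((np.linalg.inv(T)@np.r_[b["centre"],1])[:3]))
E
```

```text
t 1.85 tcp [ 488.5 -253.1  256.9] rpy [1.7997e+02 7.0000e-02 8.9760e+01] F [ 0.4  1.1 -0.3] op 84.9
[[312.66070339   0.         260.68377419]
 [  0.         312.66070339 196.75010376]
 [  0.           0.           1.        ]] [[ 9.99995641e-01 -2.95204765e-03 -6.42220518e-05  4.88769723e+02]
 [-2.86528069e-03 -9.64889906e-01 -2.62639028e-01 -1.84201057e+02]
 [ 7.13355716e-04  2.62638067e-01 -9.64894158e-01  3.99225960e+02]
 [ 0.00000000e+00  0.00000000e+00  0.00000000e+00  1.00000000e+00]]
carriage_grip 0.95 [ 384. -241.   27.]
carriage_grip 0.88 [ 492. -245.   33.]
carriage_grip 0.65 [ 420. -342.   25.]
lever_end 0.89 [ 532. -247.   46.]
lever_end 0.76 [ 453. -358.   45.]
lever_end 0.59 [ 348. -242.   23.]
carriage_nose 0.84 [ 384. -241.   25.]
carriage_nose 0.8 [ 492. -250.   37.]
carriage_nose 0.66 [ 425. -342.   27.]
knob 0.61 [ 534. -248.   41.]
knob 0.54 [ 347. -243.   27.]
```

View pics/w1.png

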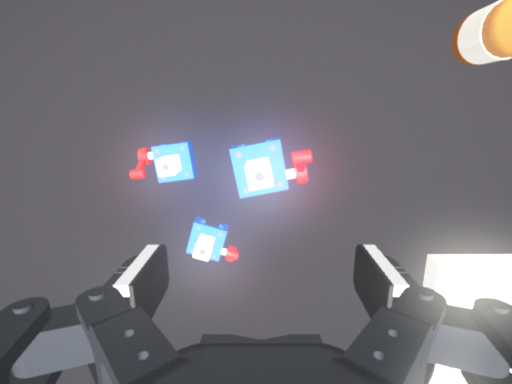

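The wrist picture shows the large carriage. Its roof corners are about (230,148), (280,139), (289,186) and (238,198), the grip block is at (260,175) and the lever is to the right (+x). I'll fit its pose.

Run:
```python
from h import *
d=np.load("w1.npz");K,T=d["K"],d["T"]
f=cv2.imread("pics/w1.png").astype(int); b,g,r=f[...,0],f[...,1],f[...,2]
for nm,m,z in [("roof",(b>190)&(b-r>60),34),("grip",(r>175)&(g>175)&(b>175),74)]:
    w=np.zeros(m.shape,bool);w[132:205,222:296]=1;m=m&w
    n,l,s,_=cv2.connectedComponentsWithStats(m.astype(np.uint8)); i=1+np.argmax(s[1:,4])
    ys,xs=np.where(l==i); P=unproj(K,T,np.c_[xs,ys],z)[:,:2]
    print(nm,s[i],cv2.minAreaRect(P.astype(np.float32)))
cv2.imwrite("pics/w1c.png",cv2.resize(cv2.imread("pics/w1.png")[125:210,215:325],None,fx=6,fy=6,interpolation=cv2.INTER_CUBIC))
```

```text
roof [ 229  137   60   62 1714] ((486.5255126953125, -248.86639404296875), (61.78333282470703, 64.47232055664062), 10.567161560058594)
grip [ 236  144   60   53 2053] ((493.2428894042969, -243.10202026367188), (62.512020111083984, 50.080448150634766), 10.794897079467773)
```

View pics/w1c.png

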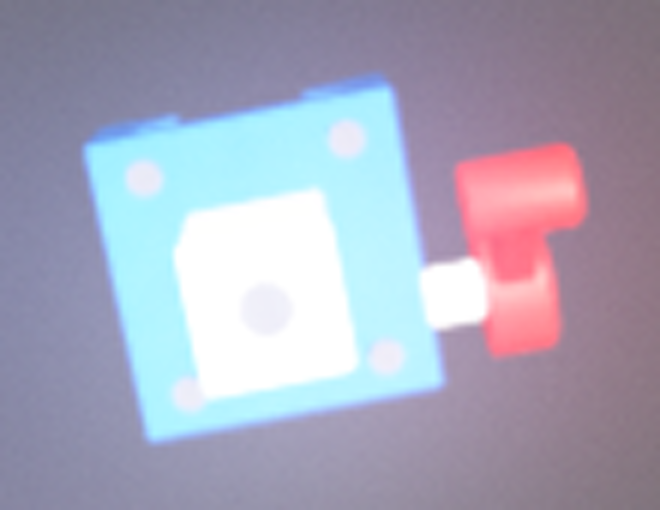

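Run:
```python
from h import *
d=np.load("w1.npz");K,T=d["K"],d["T"]
c=np.array([(85,148),(395,87),(443,385),(150,440)])/6+np.array([215,125])-.4
P=unproj(K,T,c,34)[:,:2];print(P,P.mean(0))
for i in range(4):
    e=P[(i+1)%4]-P[i]; print(np.linalg.norm(e),np.degrees(np.arctan2(e[1],e[0])))
print(unproj(K,T,np.array([(267,308)])/6+[215,125]-.4,74))
```

```text
[[ 451.80648525 -226.29349216]
 [ 511.71031321 -214.80547443]
 [ 522.13830637 -273.76765071]
 [ 463.19173797 -285.02145241]] [ 487.2117107  -249.97201743]
60.995435532813616 10.85605574206679
59.87721831127854 -79.97043785985149
60.01121544858732 -169.1914259025673
59.821378237739346 100.97150645386749
[[ 487.13657298 -249.87720653   74.        ]]
```

servo_tool([
  [60,[3.2,-1.3,16],[0,0,9.9]],
  [60,[0,0,16],[0,0,9.9]],
  [60,[0,0,16],[0,0,9.9]],
  [60,[0,0,16],[0,0,9.9]],
  [60,[0,0,16],[0,0,9.9]],
  [60,[0,0,16],[0,0,9.9]],
  [60,[0,0,16],[0,0,9.9]],
  [60,[0,0,0],[0,0,9.9]],
], force=50)

```text
clock: 3.1
eef_pos: [488.5, -245.1, 142.8]
tcp_rot: [-3.14, 0.002, 0.185]
contact_force: [0.2, 0.2, -0.1]
opening: 0.703
```

servo_tool([
  [60,[0,0,0],[0,0,0]],
  [60,[0,0,0],[0,0,0]],
])

```text
clock: 3.35
eef_pos: [489.2, -246.3, 144.4]
tcp_rot: [3.141, -0.0, 0.193]
contact_force: [-0.1, 0.5, 0.1]
opening: 0.7
```

Run:
```python
from h import *
s=st(); f=grab_frame("wrist"); cv2.imwrite("pics/w2.png",f)
K,T=cal("wrist"); 
g=np.array([487.2,-249.9]); e=np.r_[g-s["eef_pos"][:2],0]
print("tool shift",R.from_euler("xyz",s["tcp_rot"]).inv().apply(e), proj(K,T,[487.2,-249.9,74]))
```

```text
t 3.35 tcp [ 489.2 -246.3  144.4] rpy [ 1.7999e+02 -1.0000e-02  1.1080e+01] F [-0.1  0.5  0.1] op 59.7
tool shift [-2.66091062e+00  3.17761589e+00 -1.46028419e-04] [[266.2200873  210.88986794]]
```

View pics/w2.png

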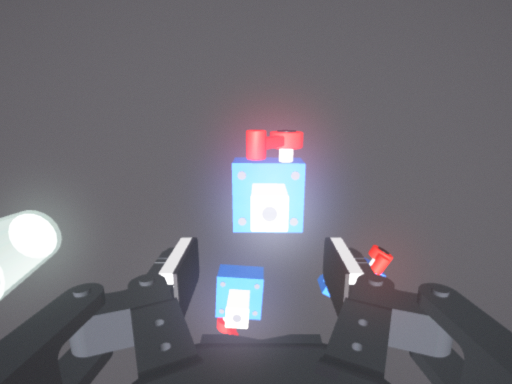

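Wrist picture: the grip hole is at (269,213), against a predicted (266,211), and the carriage edges are square to the jaws. I'll descend and grip.

servo_tool([
  [60,[-3.3,4,30],[0,0,0]],
  [60,[0,0,30],[0,0,0]],
  [60,[0,0,30],[0,0,0]],
  [60,[0,0,12.4],[0,0,0]],
  [60,[0,0,0],[0,0,0]],
  [20,[0,0,0],[0,0,0]],
  [20,[0,0,0],[0,0,0]],
  [20,[0,0,0],[0,0,0]],
], force=60)

```text
clock: 4.4
eef_pos: [487.1, -251.9, 43.1]
tcp_rot: [3.14, -0.002, 0.189]
contact_force: [-0.0, -1.1, 7.1]
opening: 0.295
```

servo_tool([
  [20,[0,0,0],[0,0,0]],
  [20,[0,0,0],[0,0,0]],
  [20,[0,0,-15],[0,0,0]],
])

```text
clock: 4.78
eef_pos: [485.1, -250.8, 56.6]
tcp_rot: [-3.14, 0.002, 0.188]
contact_force: [0.4, -0.7, -5.7]
opening: 0.291
```

servo_tool([
  [20,[0,0,-45],[0,0,0]],
  [20,[0,0,-45],[0,0,0]],
  [20,[0,0,-45],[0,0,0]],
  [20,[0,0,0],[0,0,0]],
])

```text
clock: 5.28
eef_pos: [487.9, -252.2, 195.8]
tcp_rot: [3.138, -0.005, 0.189]
contact_force: [0.3, -0.2, -4.7]
opening: 0.292
```

Run:
```python
from h import *
st(); a=grab_frame("scene");b=grab_frame("side")
cv2.imwrite("pics/scene1.png",a);cv2.imwrite("pics/side1.png",b)
z=lambda i:cv2.resize(i,(i.shape[1]*4,i.shape[0]*4),interpolation=cv2.INTER_CUBIC)
A=z(a[165:245,310:480]);B=z(b[105:200,190:250])
cv2.imwrite("pics/m1.png",A)
B=cv2.resize(b[105:200,185:260],None,fx=6,fy=6,interpolation=cv2.INTER_CUBIC);cv2.imwrite("pics/m2.png",B)
```

```text
t 5.28 tcp [ 487.9 -252.2  195.8] rpy [179.77  -0.3   10.8 ] F [ 0.3 -0.2 -4.7] op 24.9
```

View pics/m1.png

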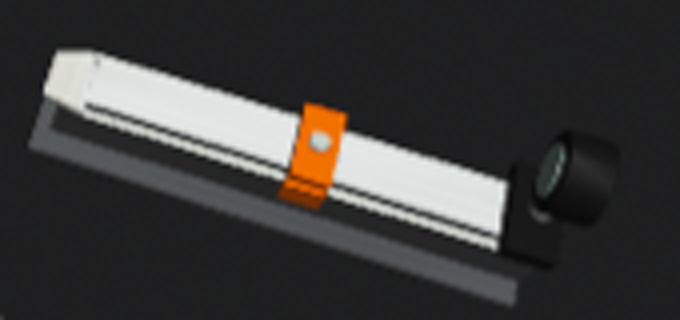

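Scene crop: the rail's flat top runs from (100,52)/(88,104) to (507,182)/(500,237) in crop pixels. The stop's front top edge runs (305,103) to (288,180), and the tapered mouth is at the left.

Run:
```python
from h import *
K,T=cal("scene")
q=lambda p,z:unproj(K,T,np.array(p)/4+[310,165]-.4,z)[:,:2]
P=q([(100,52),(88,104),(507,182),(500,237)],62);S=q([(305,103),(288,180)],72)
print(P,S)
ang=lambda e:np.degrees(np.arctan2(e[1],e[0]))
print(ang(P[2]-P[0]),ang(P[3]-P[1]),np.linalg.norm(P[0]-P[1]),np.linalg.norm(P[2]-P[0]),"ends",ang(P[0]-P[1])-90,ang(S[0]-S[1])-90,np.linalg.norm(S[0]-S[1]))
m=(P[0]+P[1])/2;u=((P[2]+P[3])/2-m);u/=np.linalg.norm(u)
print("yaw",ang(u),"mouth",m-20*u,"stop x",(S.mean(0)-m)@u-130, "lat",(S.mean(0)-m)@np.array([-u[1],u[0]]))
```

```text
[[510.02287327  71.11841796]
 [547.8625626   65.4722261 ]
 [564.84070893 307.82442153]
 [601.34753113 300.31154606]] [[534.63851583 190.35151692]
 [587.79283108 179.1007541 ]]
76.96095091147116 77.16966132240948 38.25861434648657 242.97063039200813 ends 81.51331191677727 78.04903332391268 54.33195095443215
yaw 77.06484935906558 mouth [524.46575625  48.80284107] stop x -9.299489972181291 lat -5.391183976273208
```

servo_tool([
  [20,[16,-56.2,0],[0,0,0]],
  [20,[16,-56.2,0],[0,0,0]],
  [20,[16,-56.2,0],[0,0,0]],
  [20,[16,-56.2,0],[0,0,0]],
  [20,[0,0,0],[0,0,7.9]],
  [20,[0,0,0],[0,0,7.9]],
  [20,[0,0,0],[0,0,7.9]],
  [20,[0,0,0],[0,0,0]],
])

```text
clock: 6.38
eef_pos: [505.5, -18.4, 190.0]
tcp_rot: [3.141, 0.004, -0.224]
contact_force: [0.9, -0.1, -5.3]
opening: 0.292
```

servo_tool([
  [20,[0,0,0],[0,0,0]],
  [20,[0,0,0],[0,0,0]],
  [20,[0,0,0],[0,0,0]],
])

```text
clock: 6.75
eef_pos: [506.9, -18.6, 191.8]
tcp_rot: [3.142, 0.0, -0.224]
contact_force: [-0.7, 1.0, -5.3]
opening: 0.294
```

Run:
```python
from h import *
s=st(); f=grab_frame("wrist"); cv2.imwrite("pics/w3.png",f)
K,T=cal("wrist"); np.savez("w3.npz",K=K,T=T,p=s["eef_pos"],r=s["tcp_rot"])
m=np.array([524.5,48.8,62]);u=np.array([.2233,.9747,0])
print(proj(K,T,np.array([m,m+20*u,m+140*u])))
cv2.imwrite("pics/w3c.png",cv2.resize(f[100:330,0:270],None,fx=2.9,fy=2.6))
```

```text
t 6.75 tcp [506.9 -18.6 191.8] rpy [ 1.800e+02  1.000e-02 -1.286e+01] F [-0.7  1.  -5.3] op 25.1
[[183.60994426 185.10428741]
 [161.25115612 185.07884454]
 [ 27.11775636 184.92620932]]
```

View pics/w3.png

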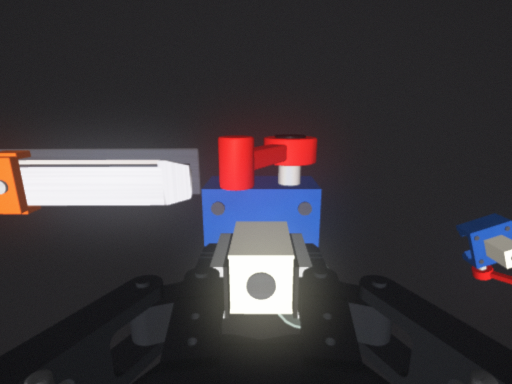

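Wrist picture: the rail mouth tip is at about (190,183), the flat top starts near column 163, and the stop's near edge is around (40,185). The carriage roof runs from x=203 to 320 with the grip hole at (261,285). I'll zoom in for precise edges.

Run:
```python
from h import *
f=cv2.imread("pics/w3.png"); cv2.imwrite("pics/w3z.png",cv2.resize(f[140:220,0:200],None,fx=4,fy=4,interpolation=cv2.INTER_CUBIC))
g=f.max(2).astype(int)
for c in (60,100,140): print(c,g[150:214,c].tolist())
```

```text
60 [115, 117, 117, 117, 118, 120, 118, 115, 116, 132, 220, 235, 238, 234, 167, 114, 138, 228, 243, 246, 245, 244, 243, 245, 246, 243, 244, 246, 246, 245, 246, 247, 246, 244, 244, 244, 245, 246, 246, 244, 243, 243, 244, 244, 245, 245, 245, 244, 245, 244, 245, 245, 245, 244, 242, 181, 94, 70, 67, 67, 67, 64, 66, 64]
100 [120, 124, 126, 125, 126, 125, 124, 125, 126, 138, 220, 235, 236, 229, 160, 116, 142, 230, 244, 247, 247, 245, 245, 246, 246, 244, 244, 246, 247, 247, 247, 247, 247, 245, 244, 245, 245, 246, 245, 244, 244, 244, 244, 244, 245, 245, 244, 243, 244, 244, 246, 246, 245, 245, 242, 170, 90, 73, 75, 74, 74, 73, 72, 72]
140 [121, 126, 127, 126, 125, 126, 125, 127, 129, 157, 219, 233, 234, 227, 149, 123, 164, 233, 245, 247, 247, 245, 245, 246, 245, 244, 244, 246, 247, 246, 246, 246, 246, 246, 243, 243, 245, 245, 244, 243, 243, 244, 243, 243, 244, 243, 243, 242, 243, 244, 245, 245, 244, 244, 242, 172, 89, 75, 75, 76, 73, 74, 72, 73]
```

View pics/w3z.png

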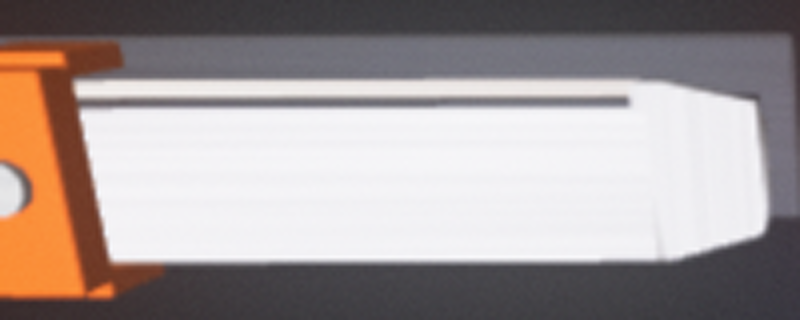

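Run:
```python
from h import *
f=cv2.imread("pics/w3.png").astype(int)
for r in (196,204,236): print(r,f[r,198:210,0].tolist(),f[r,312:326,0].tolist())
for c in (208,260,315): print(c,f[174:194,c,0].tolist())
g=f.sum(2); m=np.zeros(g.shape,bool);m[265:305,240:284]=g[265:305,240:284]<330;ys,xs=np.where(m);print("hole",xs.mean(),ys.mean(),m.sum())
d=np.load("w3.npz");K,T=d["K"],d["T"]
obs=[(60,205.2,-999),]
# rail fit
zc=lambda x,y:(x/4-.4,140+y/4-.4)
pts=[] # (local, px, which comps)
Rl=[((-130,20,0),zc(669,261)),((-130,-20,0),zc(641,108))]
K_,=K,
def W(p,l): c,s=np.cos(p[2]),np.sin(p[2]); return np.array([p[0]+c*l[0]-s*l[1],p[1]+s*l[0]+c*l[1],62+l[2]])
def res(p):
    r=[]
    for l,o in Rl[:1]: r+=list(proj(K,T,W(p,l))[0]-o)
    for l0,c0,ro in [((-100,20,0),100,205.1),((-50,20,0),60,205.2),((-100,-20,0),100,166),((-50,-20,0),60,166.2)]:
        a=proj(K,T,np.array([W(p,l0),W(p,(l0[0]+10,l0[1],0))])); t=(c0-a[0,0])/(a[1,0]-a[0,0]); r.append(a[0,1]+t*(a[1,1]-a[0,1])-ro)
    return r
s=least_squares(res,[556,195,1.345]); p=s.x
print("rail origin",p[:2],"yaw",np.degrees(p[2]),"res",np.round(s.fun,2))
print("tip corners pred",proj(K,T,np.array([W(p,(-150,15,-3.5)),W(p,(-150,-15,-3.5))])),"obs",zc(768,232),zc(757,98))
print("taper -y corner",proj(K,T,W(p,(-130,-20,0))),zc(641,80))
for z,o in ((10,zc(85,293)),(10,zc(40,70)),(0,zc(75,80)),(0,zc(110,262))):
    w=unproj(K,T,o,62+z)[0]; dd=w[:2]-p[:2]; c_,s_=np.cos(p[2]),np.sin(p[2]); print("stop local",dd@[c_,s_],dd@[-s_,c_])
np.save("rail.npy",p)
```

```text
196 [66, 64, 70, 113, 189, 206, 206, 208, 206, 207, 206, 206] [203, 203, 201, 203, 202, 203, 202, 202, 194, 114, 64, 55, 57, 55]
204 [67, 65, 67, 87, 182, 204, 206, 206, 205, 206, 205, 206] [207, 206, 207, 207, 206, 206, 206, 202, 172, 99, 61, 57, 59, 56]
236 [63, 63, 62, 61, 64, 102, 188, 206, 207, 206, 206, 207] [204, 204, 204, 204, 203, 203, 197, 117, 67, 61, 61, 59, 60, 57]
208 [59, 61, 61, 62, 64, 68, 80, 87, 92, 94, 93, 95, 92, 94, 107, 183, 205, 207, 206, 208]
260 [56, 64, 80, 88, 89, 88, 91, 89, 90, 92, 94, 91, 93, 93, 107, 183, 206, 207, 208, 209]
315 [54, 52, 55, 52, 53, 54, 59, 71, 85, 89, 88, 89, 89, 88, 100, 181, 199, 202, 202, 202]
hole nan nan 0
rail origin [555.27865796 192.43749467] yaw 78.36709563637643 res [ 0.02  0.77  1.86  2.57 -2.73 -2.09]
tip corners pred [[189.19880768 198.85302411]
 [186.46401225 166.45382125]] obs (191.6, 197.6) (188.85, 164.1)
taper -y corner [[162.30145139 161.96067211]] (159.85, 159.6)
stop local -3.612999381239473 20.9851675941601
stop local -5.140410542739288 -28.311429488395937
stop local -4.209120984573652 -24.728101957280195
stop local -2.816706474075099 16.838179259988472<stdin>:5: RuntimeWarning: Mean of empty slice.
  ret = ret.dtype.type(ret / rcount)
```

Run:
```python
from h import *
f=cv2.imread("pics/w3.png").astype(int)
d=np.load("w3.npz");K,T=d["K"],d["T"]
zc=lambda x,y:(x/4-.4,140+y/4-.4)
g=f.max(2)
def cross(c,r0,r1,v):
    col=g[r0:r1,c]; i=[k for k in range(len(col)-1) if (col[k]-v)*(col[k+1]-v)<=0][0]; return r0+i+(v-col[i])/(col[i+1]-col[i])
E1=[(c,cross(c,200,212,160)) for c in range(45,160,5)]; E2=[(c,cross(c,155,163,175)) for c in range(45,155,5)]
def W(p,l): c,s=np.cos(p[2]),np.sin(p[2]); return np.array([p[0]+c*l[0]-s*l[1],p[1]+s*l[0]+c*l[1],62+l[2]])
def res(p):
    r=[]
    for l,o in [((-130,20,0),zc(669,261)),((-150,15,-3.5),zc(768,232))]: r.append(2*(proj(K,T,W(p,l))[0]-o)[0])
    for y,z,E in ((20,0,E1),(-20,-8,E2)):
        a=proj(K,T,np.array([W(p,(-140,y,z)),W(p,(0,y,z))]))
        r+=[a[0,1]+(c-a[0,0])/(a[1,0]-a[0,0])*(a[1,1]-a[0,1])-o for c,o in E]
    return np.array(r)
s=least_squares(res,[556,195,1.345]); p=s.x
print("rail",p[:2],"yaw",np.degrees(p[2]),"res",np.round(s.fun[::4],2))
print("mouth",W(p,(-150,0,0)))
print("tip",proj(K,T,np.array([W(p,(-150,15,-3.5)),W(p,(-150,-15,-3.5)),W(p,(-130,-20,-8))])),zc(768,232),zc(757,98),zc(641,80))
c_,s_=np.cos(p[2]),np.sin(p[2])
for z,o in ((10,zc(85,293)),(10,zc(40,70)),(0,zc(75,80)),(0,zc(110,262))):
    w=unproj(K,T,o,62+z)[0]; dd=w[:2]-p[:2]; print("stop local",dd@[c_,s_],dd@[-s_,c_])
np.save("rail.npy",p)
# carriage: params tx,ty,z of roof centre in world, yaw
tcp=d["p"]
C=[(-1,0,196,201.4),(-1,0,204,201.6),(-1,0,236,203.4)]
def Wc(q,l): c,s=np.cos(q[3]),np.sin(q[3]); return np.array([q[0]+c*l[0]-s*l[1],q[1]+s*l[0]+c*l[1],q[2]+l[2]])
def rc(q):
    r=[]
    for x,L in ((30,[(196,201.4),(204,201.6),(236,203.4)]),(-30,[(196,320.9),(204,320.6),(236,318.9)])):
        a=proj(K,T,np.array([Wc(q,(x,-30,0)),Wc(q,(x,10,0))]))
        r+=[a[0,0]+(ro-a[0,1])/(a[1,1]-a[0,1])*(a[1,0]-a[0,0])-co for ro,co in L]
    a=proj(K,T,np.array([Wc(q,(30,-30,0)),Wc(q,(-30,-30,0))]))
    r+=[a[0,1]+(co-a[0,0])/(a[1,0]-a[0,0])*(a[1,1]-a[0,1])-ro for co,ro in ((208,188.6),(260,188.6),(315,188.7))]
    h=proj(K,T,Wc(q,(0,0,40)))[0]; r+=list(h-np.array([261.5,285.5]))
    return np.array(r)
s=least_squares(rc,[tcp[0],tcp[1],tcp[2]-8,p[2]]);q=s.x
print("carr roof centre",q[:3],"yaw",np.degrees(q[3]),"tcp",tcp,"res",np.round(s.fun,1))
w=np.array([0,0,0.])
print("roof minus tcp in rail frame: dx,dy,dz",(q[:2]-tcp[:2])@[c_,s_],(q[:2]-tcp[:2])@[-s_,c_],q[2]-tcp[2])
dd=q[:2]-p[:2];print("carriage grip in rail frame",dd@[c_,s_],dd@[-s_,c_])
```

```text
rail [558.27697147 190.27269481] yaw 77.25273804371481 res [ 2.26 -0.36 -0.27 -0.33 -0.37 -0.4  -0.08  0.29  0.28  0.26  0.4   0.36]
mouth [525.17934768  43.9697649   62.        ]
tip [[190.46083396 198.34450935]
 [188.41471212 165.90867819]
 [166.98819235 159.60621288]] (191.6, 197.6) (188.85, 164.1) (159.85, 159.6)
stop local -2.5705718360418555 24.313011675204265
stop local -3.138974742373711 -25.003967012791417
stop local -2.277549811386929 -21.40320549268559
stop local -1.6937789735573516 20.182293951363516
carr roof centre [505.62946845 -17.94253081 183.2262743 ] yaw 77.20733362743492 tcp [506.86497993 -18.59532382 191.78831066] res [-0.1  0.1  0.   0.1  0.   0.1  0.1  0.1 -0.1 -0.2 -0.1]
roof minus tcp in rail frame: dx,dy,dz 0.36408691090883366 1.3490989811882623 -8.562036362069477
carriage grip in rail frame -214.70003205016258 5.407031600804132
```

servo_tool([
  [20,[5.4,0,35],[0,0,0]],
  [20,[0,0,35],[0,0,0]],
  [20,[0,0,30],[0,0,0]],
  [20,[0,0,12],[0,0,0]],
  [20,[0,0,0],[0,0,0]],
  [20,[0,0,0],[0,0,0]],
  [20,[0,0,0],[0,0,0]],
])

```text
clock: 7.68
eef_pos: [513.1, -19.8, 81.0]
tcp_rot: [-3.141, -0.002, -0.225]
contact_force: [0.5, -0.4, -5.1]
opening: 0.295
```

Run:
```python
from h import *
s=st(); f=grab_frame("wrist"); cv2.imwrite("pics/w4.png",f)
K,T=cal("wrist"); np.savez("w4.npz",K=K,T=T,p=s["eef_pos"])
p=np.load("rail.npy");c_,s_=np.cos(p[2]),np.sin(p[2])
dd=s["eef_pos"][:2]-p[:2];print("tcp in rail",dd@[c_,s_],dd@[-s_,c_],"target y -1.35; z 79.3")
cv2.imwrite("pics/w4z.png",cv2.resize(f[130:330,0:270],None,fx=2.9,fy=2.9,interpolation=cv2.INTER_CUBIC))
```

```text
t 7.67 tcp [513.1 -19.8  81. ] rpy [-1.7998e+02 -1.2000e-01 -1.2900e+01] F [ 0.5 -0.4 -5.1] op 25.2
tcp in rail -214.83531815837023 -2.2842379251703164 target y -1.35; z 79.3
```

View pics/w4z.png

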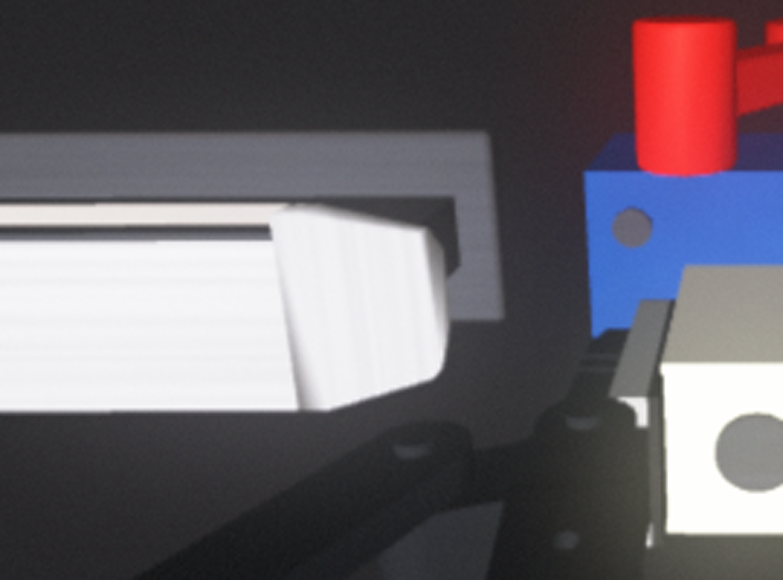

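Close wrist crop: the carriage is level, just outside the mouth and ahead of the tapered tip (tip at crop x≈445, carriage nose at ≈590). I'll recheck the lateral offset with the rail edges from this nearer view.

Run:
```python
from h import *
f=cv2.imread("pics/w4.png").astype(int)
d=np.load("w4.npz");K,T,tcp=d["K"],d["T"],d["p"]
g=f.max(2); p0=np.load("rail.npy")
def cross(c,r0,r1,v):
    col=g[r0:r1,c]; i=[k for k in range(len(col)-1) if (col[k]-v)*(col[k+1]-v)<=0][0]; return r0+i+(v-col[i])/(col[i+1]-col[i])
E1=[(c,cross(c,262,280,150)) for c in range(5,45,5)]; E2=[(c,cross(c,192,206,150)) for c in range(5,90,5)]
print(E1[::3],E2[::5])
zc=lambda x,y:(x/2.9-.4,130+y/2.9-.4)
def W(p,l): c,s=np.cos(p[2]),np.sin(p[2]); return np.array([p[0]+c*l[0]-s*l[1],p[1]+s*l[0]+c*l[1],62+l[2]])
def res(p):
    r=[]
    for l,o in [((-130,20,0),zc(325,410)),((-150,15,-3.5),zc(440,375))]: r.append((proj(K,T,W(p,l))[0]-o)[0])
    for y,z,E in ((20,0,E1),(-20,-8,E2)):
        a=proj(K,T,np.array([W(p,(-140,y,z)),W(p,(-60,y,z))]))
        r+=[a[0,1]+(c-a[0,0])/(a[1,0]-a[0,0])*(a[1,1]-a[0,1])-o for c,o in E]
    return np.array(r)
s=least_squares(res,p0);p=s.x
print("rail",p[:2],np.degrees(p[2]),"was",p0[:2],"res",np.round(s.fun[::3],2),"mouth",W(p,(-150,0,0)),W(p0,(-150,0,0)))
c_,s_=np.cos(p[2]),np.sin(p[2]);dd=tcp[:2]-W(p,(-150,0,0))[:2];print("tcp rel mouth",dd@[c_,s_],dd@[-s_,c_])
# carriage hole + front edge check via tool-fixed offset
for l in ((.36,1.35,31.4),(30.36,-28.65,-8.6)):
    print(proj(K,T,np.r_[tcp[:2]+l[0]*np.array([c_,s_])+l[1]*np.array([-s_,c_]),tcp[2]+l[2]]))
```

```text
[(5, np.float64(271.5326086956522)), (20, np.float64(271.53333333333336)), (35, np.float64(271.54347826086956))] [(5, np.float64(200.12345679012347)), (30, np.float64(200.0897435897436)), (55, np.float64(199.69892473118279)), (80, np.float64(199.6931818181818))]
rail [557.54145738 190.65325787] 77.71751564008594 was [558.27697147 190.27269481] res [ 1.76 -0.2  -0.34 -0.26  0.16  0.02  0.25  0.12 -0.03] mouth [525.63170417  44.08665986  62.        ] [525.17934768  43.9697649   62.        ]
tcp rel mouth -65.0621641725087 -1.3410958842595733
[[261.14729955 284.98492281]]
[[200.23871057 188.88918474]]
```

servo_tool([
  [20,[0,-12,1.5],[0,0,0]],
  [20,[0,-12,0],[0,0,0]],
  [20,[0,-8,0],[0,0,0]],
  [20,[0,-6,0],[0,0,0]],
  [20,[0,-6,0],[0,0,0]],
  [20,[0,0,0],[0,0,0]],
])

```text
clock: 8.48
eef_pos: [522.2, 23.5, 78.4]
tcp_rot: [-3.142, -0.0, -0.225]
contact_force: [0.7, -0.4, -5.2]
opening: 0.297
```

servo_tool([
  [20,[0,-5,0],[0,0,0]],
  [20,[0,-5,0],[0,0,0]],
  [20,[0,-5,0],[0,0,0]],
  [20,[0,0,0],[0,0,0]],
])

```text
clock: 8.98
eef_pos: [525.9, 38.0, 79.0]
tcp_rot: [-3.141, -0.001, -0.225]
contact_force: [-1.2, -0.9, 3.5]
opening: 0.298
```

servo_tool([
  [20,[0,-4,-0.6],[0,0,0]],
  [20,[0,-8,0],[0,0,0]],
  [20,[0,-8,0],[0,0,0]],
  [20,[0,0,0],[0,0,0]],
])

```text
clock: 9.48
eef_pos: [530.3, 58.4, 79.1]
tcp_rot: [-3.14, -0.001, -0.225]
contact_force: [-0.5, 3.1, 0.1]
opening: 0.296
```

servo_tool([
  [20,[0,-12,-0.3],[0,0,0]],
  [20,[0,-12,0],[0,0,0]],
  [20,[0,-12,0],[0,0,0]],
  [20,[0,-12,0],[0,0,0]],
  [20,[0,0,0],[0,0,0]],
])

```text
clock: 10.1
eef_pos: [540.9, 105.4, 79.1]
tcp_rot: [-3.141, -0.0, -0.224]
contact_force: [0.5, 1.9, -2.7]
opening: 0.296
```

servo_tool([
  [20,[0,-10,0],[0,0,0]],
  [20,[0,-10,0],[0,0,0]],
  [20,[0,-10,0],[0,0,0]],
  [20,[0,0,0],[0,0,0]],
  [20,[0,0,0],[0,0,0]],
])

```text
clock: 10.72
eef_pos: [547.2, 133.5, 79.2]
tcp_rot: [-3.141, 0.0, -0.225]
contact_force: [0.5, -0.2, -3.4]
opening: 0.293
```

Run:
```python
from h import *
s=st(); a=grab_frame("scene"); f=grab_frame("wrist"); cv2.imwrite("pics/w5.png",f);cv2.imwrite("pics/scene5.png",a)
K,T=cal("wrist"); np.savez("w5.npz",K=K,T=T,p=s["eef_pos"])
A=cv2.resize(f[120:320,80:340],None,fx=2,fy=2,interpolation=cv2.INTER_CUBIC);B=cv2.resize(a[165:245,320:450],(520,320),interpolation=cv2.INTER_CUBIC)
h=np.zeros((320,0,3),np.uint8)
cv2.imwrite("pics/m5.png",np.vstack([A[:,:520],B])[:600])
```

```text
t 10.72 tcp [547.2 133.5  79.2] rpy [-1.7999e+02  1.0000e-02 -1.2890e+01] F [ 0.5 -0.2 -3.4] op 25.1
```

View pics/m5.png

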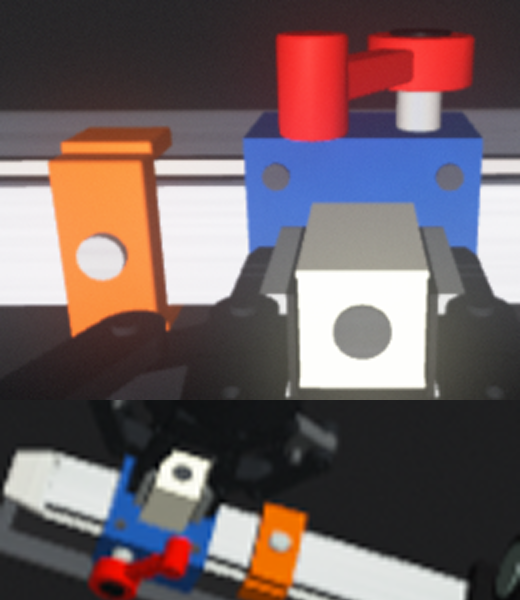

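The picture shows the carriage astride the rail, about 23–25 mm short of the orange stop.

servo_tool([
  [20,[0,-6,0],[0,0,0]],
  [20,[0,-6,0],[0,0,0]],
  [20,[0,-5,0],[0,0,0]],
  [20,[0,-2,0],[0,0,0]],
  [20,[0,0,0],[0,0,0]],
  [20,[0,0,0],[0,0,0]],
])

```text
clock: 11.58
eef_pos: [551.4, 151.7, 79.2]
tcp_rot: [3.141, 0.0, -0.225]
contact_force: [-0.0, 0.5, -6.2]
opening: 0.295
```

servo_tool([
  [20,[0,-1,0],[0,0,0]],
  [20,[0,-0.5,0],[0,0,0]],
  [20,[0,0,0],[0,0,0]],
])

```text
clock: 11.95
eef_pos: [551.9, 153.3, 79.3]
tcp_rot: [-3.142, -0.0, -0.225]
contact_force: [-0.3, -0.7, -4.6]
opening: 0.294
```

servo_tool([
  [20,[0,-1,0],[0,0,0]],
  [20,[0,0,0],[0,0,0]],
])

```text
clock: 12.2
eef_pos: [552.1, 154.3, 79.3]
tcp_rot: [-3.142, -0.0, -0.225]
contact_force: [-0.4, -0.1, -5.2]
opening: 0.295
```

servo_tool([
  [20,[0,-0.8,0],[0,0,0]],
  [20,[0,0,0],[0,0,0]],
])

```text
clock: 12.45
eef_pos: [552.3, 155.1, 79.3]
tcp_rot: [-3.142, -0.0, -0.225]
contact_force: [-0.8, -0.4, -5.6]
opening: 0.292
```

servo_tool([
  [20,[0,-0.8,0],[0,0,0]],
  [20,[0,0,0],[0,0,0]],
])

```text
clock: 12.7
eef_pos: [552.5, 155.9, 79.3]
tcp_rot: [-3.142, -0.0, -0.225]
contact_force: [-0.6, -0.1, -5.6]
opening: 0.295
```

servo_tool([
  [20,[0,-0.8,0],[0,0,0]],
  [20,[0,0,0],[0,0,0]],
])

```text
clock: 12.95
eef_pos: [552.6, 156.6, 79.3]
tcp_rot: [-3.142, -0.0, -0.225]
contact_force: [0.7, 0.1, -3.7]
opening: 0.295
```

servo_tool([
  [20,[0,-0.8,0],[0,0,0]],
  [20,[0,0,0],[0,0,0]],
])

```text
clock: 13.2
eef_pos: [552.8, 157.4, 79.3]
tcp_rot: [-3.142, -0.0, -0.225]
contact_force: [-0.4, -0.2, -5.4]
opening: 0.293
```

servo_tool([
  [20,[0,-0.6,0],[0,0,0]],
  [20,[0,0,0],[0,0,0]],
])

```text
clock: 13.45
eef_pos: [552.8, 157.6, 79.3]
tcp_rot: [3.141, 0.0, -0.225]
contact_force: [-0.5, -3.0, -3.2]
opening: 0.295
```

servo_tool([
  [20,[0,-0.5,0],[0,0,0]],
  [20,[0,0,0],[0,0,0]],
])

```text
clock: 13.7
eef_pos: [552.9, 157.7, 79.3]
tcp_rot: [3.14, 0.0, -0.225]
contact_force: [-0.7, -6.1, -3.1]
opening: 0.297
```

servo_tool([
  [20,[0,0,0.6],[0,0,0]],
  [20,[0,0,0],[0,0,0]],
])

```text
clock: 13.95
eef_pos: [552.9, 157.7, 79.2]
tcp_rot: [3.14, 0.0, -0.225]
contact_force: [-1.8, -6.8, 2.4]
opening: 0.293
```

servo_tool([
  [38,[0,0,0],[0,0,0]],
  [38,[0,0,0],[0,0,0]],
  [38,[0,0.6,0],[0,0,0]],
  [38,[0,0,0],[0,0,0]],
])

```text
clock: 14.45
eef_pos: [553.0, 158.0, 78.8]
tcp_rot: [-3.141, -0.0, -0.225]
contact_force: [-0.2, 0.6, 0.1]
opening: 0.442
```

servo_tool([
  [38,[0,0,-15],[0,0,0]],
  [38,[0,0,-25],[0,0,0]],
  [38,[0,0,-30],[0,0,0]],
  [38,[0,0,0],[0,0,0]],
  [38,[0,0,0],[0,0,0]],
  [38,[0,0,0],[0,0,0]],
])

```text
clock: 15.2
eef_pos: [552.3, 157.7, 147.9]
tcp_rot: [3.141, 0.001, -0.225]
contact_force: [-0.3, -0.0, -0.8]
opening: 0.443
```

Run:
```python
from h import *
s=st(); f=grab_frame("wrist"); cv2.imwrite("pics/w6.png",f)
K,T=cal("wrist"); np.savez("w6.npz",K=K,T=T,p=s["eef_pos"])
cv2.imwrite("pics/w6z.png",cv2.resize(f[120:320,80:340],None,fx=3,fy=3,interpolation=cv2.INTER_CUBIC))
```

```text
t 15.2 tcp [552.3 157.7 147.9] rpy [ 1.7996e+02  8.0000e-02 -1.2900e+01] F [-0.3 -0.  -0.8] op 37.8
```

View pics/w6z.png

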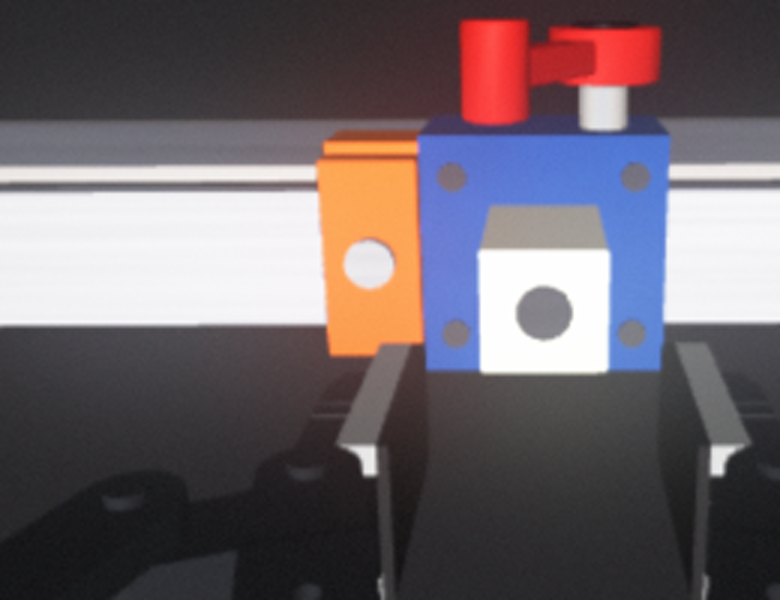

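The wrist crop shows the carriage flush against the orange stop and released, with the lever bar at crop (494,70). I'll check the predicted lever geometry against this picture before pressing.

```bash
cat >> h.py <<'E'
YAW=np.radians(77.3); U=np.array([np.cos(YAW),np.sin(YAW)]); V=np.array([-U[1],U[0]]); G=np.array([551.7,158.3])
def cw(x,y,z): return np.r_[G+x*U+y*V,90+z]
def lev(knob):
    a=np.radians(65)-knob; return -15+50*np.cos(a),-34+50*np.sin(a)
def local(s):
    d=s["eef_pos"][:2]-G; F=s["contact_force"]
    x,y,z=d@U,d@V,s["eef_pos"][2]-90
    ph=np.arcsin(np.clip((z-7+34)/50,-1,1)); k=np.radians(65)-ph
    rx,rz=50*np.cos(ph),50*np.sin(ph)+7
    fx,fz=-(F[:2]@U),-F[2]
    print("loc",np.round([x,y,z],1),"knob~",round(k,2),"barx",round(rx-15,1),"Fx,Fz on lever",round(fx,1),round(fz,1),"sq",round((fx*rz-fz*rx)/50,2))
E
python3 - <<'E'
from h import *
d=np.load("w6.npz");K,T=d["K"],d["T"]
print("grip top",proj(K,T,cw(0,0,20)),"obs",np.array([544,313])/3+[80,120])
print("roof corners",proj(K,T,np.array([cw(30,-30,-20),cw(-30,-30,-20),cw(30,30,-20),cw(-30,30,-20)])).round(1).tolist(),"obs",[(np.array(o)/3+[80,120]).round(1).tolist() for o in [(419,136),(669,133),(427,370),(662,370)]])
x,z=lev(0); print(x,z)
print("bar",proj(K,T,np.array([cw(x+7,-48,z),cw(x-7,-48,z),cw(x,-58,z),cw(x,-38,z)])).round(1).tolist(),"obs cols",461/3+80,527/3+80,"rows",20/3+120,122/3+120)
E
```

```text
grip top [[260.88982428 223.70038704]] obs [261.33333333 224.33333333]
roof corners [[218.5, 164.5], [302.9, 164.3], [221.6, 242.7], [300.4, 242.4]] obs [[219.7, 165.3], [303.0, 164.3], [222.3, 243.3], [300.7, 243.3]]
6.130913087034973 11.315389351832494
bar [[238.7, 143.3], [262.1, 143.2], [250.2, 126.1], [250.6, 159.8]] obs cols 233.66666666666666 255.66666666666666 rows 126.66666666666667 160.66666666666666
```

servo_tool([
  [0,[24,-5,0],[0,0,0]],
  [0,[23.3,-4.5,0],[0,0,0]],
  [0,[0,0,0],[0,0,0]],
  [0,[0,0,15],[0,0,0]],
  [0,[0,0,15],[0,0,0]],
  [0,[0,0,5],[0,0,0]],
  [0,[0,0,0],[0,0,0]],
  [0,[0,0,0],[0,0,0]],
])

```text
clock: 16.25
eef_pos: [601.3, 156.7, 114.0]
tcp_rot: [-3.141, -0.0, -0.225]
contact_force: [-0.1, 0.1, 0.0]
opening: -0.001
```

Run:
```python
from h import *
s=st(); local(s); f=grab_frame("wrist"); cv2.imwrite("pics/w7.png",f)
```

```text
t 16.25 tcp [601.3 156.7 114. ] rpy [-1.7998e+02 -3.0000e-02 -1.2900e+01] F [-0.1  0.1  0. ] op -0.1
loc [  9.3 -48.8  24. ] knob~ -0.44 barx -15.0 Fx,Fz on lever -0.1 -0.0 sq -0.08
```

View pics/w7.png

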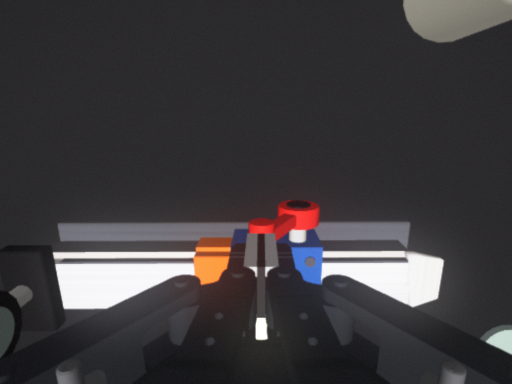

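The fingers are closed and centred just above the bar at (261,225). I'll press the lever along its arc in small steps.

servo_tool([
  [0,[0,-1,4],[0,0,0]],
  [0,[0,-1,4],[0,0,0]],
  [0,[0,-3,2],[0,0,0]],
  [0,[0,-3,2],[0,0,0]],
  [0,[0,-2,2],[0,0,0]],
  [0,[0,0,0],[0,0,0]],
])

```text
clock: 17.05
eef_pos: [604.3, 166.8, 100.3]
tcp_rot: [-3.141, -0.002, -0.225]
contact_force: [2.0, -0.5, 5.0]
opening: 0.002
```

```bash
python3 -c "
from h import *
local(st())"
```

```text
t 17.05 tcp [604.3 166.8 100.3] rpy [-1.7995e+02 -9.0000e-02 -1.2890e+01] F [ 2.  -0.5  5. ] op 0.2
loc [ 19.8 -49.5  10.3] knob~ 0.29 barx 18.3 Fx,Fz on lever 0.0 -5.0 sq 3.36
```

servo_tool([
  [0,[0,-2.5,2.5],[0,0,0]],
  [0,[0,-2.5,2.5],[0,0,0]],
  [0,[0,-2.3,2.7],[0,0,0]],
  [0,[0,0,0],[0,0,0]],
])

```text
clock: 17.55
eef_pos: [606.1, 174.8, 93.0]
tcp_rot: [-3.139, -0.002, -0.225]
contact_force: [-0.6, 2.8, 8.4]
opening: -0.0
```

```bash
python3 -c "
from h import *
local(st())"
```

```text
t 17.55 tcp [606.1 174.8  93. ] rpy [-1.7987e+02 -1.1000e-01 -1.2910e+01] F [-0.6  2.8  8.4] op -0.0
loc [ 28.  -49.5   3. ] knob~ 0.49 barx 25.0 Fx,Fz on lever -2.6 -8.4 sq 4.81
```

servo_tool([
  [0,[0,-2.5,2.2],[0,0,0]],
  [0,[0,-2.5,2.3],[0,0,0]],
  [0,[0,0,0],[0,0,0]],
])

```text
clock: 17.92
eef_pos: [606.8, 179.3, 88.2]
tcp_rot: [-3.14, -0.001, -0.225]
contact_force: [0.2, 2.2, 5.8]
opening: -0.0
```

```bash
python3 -c "
from h import *
local(st())"
```

```text
t 17.93 tcp [606.8 179.3  88.2] rpy [-1.7991e+02 -6.0000e-02 -1.2900e+01] F [0.2 2.2 5.8] op -0.0
loc [ 32.6 -49.1  -1.8] knob~ 0.61 barx 28.2 Fx,Fz on lever -2.2 -5.8 sq 3.61
```

servo_tool([
  [0,[0,1,2],[0,0,0]],
  [0,[0,0,2],[0,0,0]],
  [0,[0,0,0],[0,0,0]],
])

```text
clock: 18.3
eef_pos: [607.5, 180.2, 85.3]
tcp_rot: [-3.137, -0.003, -0.226]
contact_force: [-0.6, 10.1, 12.3]
opening: -0.002
```

```bash
python3 -c "
from h import *
local(st())"
```

```text
t 18.3 tcp [607.5 180.2  85.3] rpy [-1.7972e+02 -1.5000e-01 -1.2940e+01] F [-0.6 10.1 12.3] op -0.2
loc [ 33.6 -49.6  -4.7] knob~ 0.67 barx 29.7 Fx,Fz on lever -9.8 -12.3 sq 5.23
```

servo_tool([
  [0,[0,-2,0],[0,0,0]],
  [0,[0,0,0],[0,0,0]],
])

```text
clock: 18.55
eef_pos: [607.4, 181.1, 84.8]
tcp_rot: [-3.139, -0.002, -0.225]
contact_force: [-0.2, 5.7, 10.0]
opening: -0.002
```

```bash
python3 -c "
from h import *
local(st()); f=grab_frame('wrist'); cv2.imwrite('pics/w8.png',f); cv2.imwrite('pics/w8z.png',cv2.resize(f[190:330,150:350],None,fx=4,fy=4,interpolation=cv2.INTER_CUBIC))"
```

```text
t 18.55 tcp [607.4 181.1  84.8] rpy [-1.7984e+02 -1.0000e-01 -1.2910e+01] F [-0.2  5.7 10. ] op -0.1
loc [ 34.4 -49.3  -5.2] knob~ 0.68 barx 30.0 Fx,Fz on lever -5.5 -10.0 sq 5.86
```

servo_tool([
  [0,[0,-2,0.5],[0,0,0]],
  [0,[0,-1,0.5],[0,0,0]],
  [0,[0,0,0],[0,0,0]],
])

```text
clock: 18.98
eef_pos: [607.4, 182.8, 83.0]
tcp_rot: [-3.141, -0.001, -0.225]
contact_force: [0.3, 0.3, 5.7]
opening: -0.006
```

```bash
python3 -c "
from h import *
local(st())
f=grab_frame('wrist').astype(int); cv2.imwrite('pics/w9.png',f)
K,T=cal('wrist')
# roof front edge vs stop rear: profile across seam at y=-15..-25 z=70
for y in (-27,-22):
  a=proj(K,T,np.array([cw(48,y,-18),cw(31,y,-20),cw(20,y,-20)])).round().astype(int); print(a.tolist()); r=a[1,1]
  print([tuple(int(v) for v in f[r,c]) for c in range(a[1,0]-8,a[1,0]+9)])
"
```

```text
t 18.98 tcp [607.4 182.8  83. ] rpy [-1.7995e+02 -4.0000e-02 -1.2900e+01] F [0.3 0.3 5.7] op -0.5
loc [ 36.2 -49.   -7. ] knob~ 0.72 barx 30.8 Fx,Fz on lever -0.4 -5.7 sq 5.04
[[240, 277], [271, 275], [291, 275]]
[(105, 101, 112), (134, 131, 141), (238, 237, 239), (242, 242, 243), (152, 150, 156), (68, 64, 78), (56, 50, 68), (54, 48, 68), (56, 50, 69), (57, 50, 71), (56, 47, 69), (56, 49, 70), (58, 51, 71), (56, 49, 72), (66, 58, 78), (76, 69, 85), (89, 80, 93)]
[[240, 285], [271, 284], [291, 283]]
[(105, 104, 112), (101, 97, 107), (77, 73, 85), (61, 54, 69), (59, 52, 67), (56, 51, 67), (54, 48, 65), (54, 47, 64), (56, 48, 65), (54, 49, 65), (54, 48, 64), (56, 49, 66), (55, 48, 66), (56, 49, 68), (55, 48, 66), (55, 46, 65), (56, 49, 67)][ WARN:0@0.550] global loadsave.cpp:1063 imwrite_ Unsupported depth image for selected encoder is fallbacked to CV_8U.
```

servo_tool([
  [0,[0,-1.5,1.5],[0,0,0]],
  [0,[0,-1,1.5],[0,0,0]],
  [0,[0,0,0],[0,0,0]],
])

```text
clock: 19.4
eef_pos: [607.7, 184.9, 79.7]
tcp_rot: [-3.141, -0.0, -0.225]
contact_force: [0.1, -0.7, 4.7]
opening: 0.001
```

```bash
python3 -c "
from h import *
local(st())"
```

```text
t 19.4 tcp [607.7 184.9  79.7] rpy [-1.7999e+02 -1.0000e-02 -1.2900e+01] F [ 0.1 -0.7  4.7] op 0.1
loc [ 38.2 -48.8 -10.3] knob~ 0.79 barx 32.1 Fx,Fz on lever 0.7 -4.7 sq 4.69
```

servo_tool([
  [0,[0,-0.8,2],[0,0,0]],
  [0,[0,-0.7,2],[0,0,0]],
  [0,[0,0,0],[0,0,0]],
])

```text
clock: 19.77
eef_pos: [608.0, 186.6, 75.9]
tcp_rot: [-3.141, -0.0, -0.225]
contact_force: [-1.8, 0.6, 6.1]
opening: -0.002
```

```bash
python3 -c "
from h import *
local(st())"
```

```text
t 19.77 tcp [608.  186.6  75.9] rpy [-179.97   -0.    -12.91] F [-1.8  0.6  6.1] op -0.2
loc [ 40.  -48.7 -14.1] knob~ 0.87 barx 33.3 Fx,Fz on lever -0.2 -6.1 sq 5.79
```

servo_tool([
  [0,[0,-0.7,1.7],[0,0,0]],
  [0,[0,-0.5,1.7],[0,0,0]],
  [0,[0,0,0],[0,0,0]],
  [0,[0,0,0],[0,0,0]],
])

```text
clock: 20.27
eef_pos: [608.1, 187.9, 72.6]
tcp_rot: [-3.141, 0.0, -0.225]
contact_force: [-1.3, 0.6, 6.4]
opening: 0.001
```

```bash
python3 -c "
from h import *
local(st())"
```

```text
t 20.27 tcp [608.1 187.9  72.6] rpy [-1.7996e+02  1.0000e-02 -1.2910e+01] F [-1.3  0.6  6.4] op 0.0
loc [ 41.3 -48.6 -17.4] knob~ 0.94 barx 34.1 Fx,Fz on lever -0.3 -6.4 sq 6.22
```

servo_tool([
  [0,[0,-0.4,1.8],[0,0,0]],
  [0,[0,-0.4,1.8],[0,0,0]],
  [0,[0,-0.2,1.4],[0,0,0]],
  [0,[0,0,0],[0,0,0]],
  [0,[0,0,0],[0,0,0]],
])

```text
clock: 20.9
eef_pos: [608.3, 189.2, 67.8]
tcp_rot: [-3.141, 0.0, -0.225]
contact_force: [-2.7, 2.2, 8.8]
opening: -0.0
```

```bash
python3 -c "
from h import *
local(st())"
```

```text
t 20.9 tcp [608.3 189.2  67.8] rpy [-1.7994e+02  2.0000e-02 -1.2920e+01] F [-2.7  2.2  8.8] op -0.0
loc [ 42.6 -48.4 -22.2] knob~ 1.04 barx 34.8 Fx,Fz on lever -1.6 -8.8 sq 8.39
```

servo_tool([
  [0,[0,-0.5,1.3],[0,0,0]],
  [0,[0,-0.2,1.2],[0,0,0]],
  [0,[0,0,0],[0,0,0]],
  [0,[0,0,0],[0,0,0]],
])

```text
clock: 21.4
eef_pos: [608.3, 189.8, 65.3]
tcp_rot: [-3.141, 0.001, -0.225]
contact_force: [-3.0, 1.8, 9.0]
opening: 0.002
```

```bash
python3 -c "
from h import *
local(st())"
```

```text
t 21.4 tcp [608.3 189.8  65.3] rpy [-1.7995e+02  3.0000e-02 -1.2920e+01] F [-3.   1.8  9. ] op 0.2
loc [ 43.2 -48.3 -24.7] knob~ 1.09 barx 34.9 Fx,Fz on lever -1.1 -9.0 sq 8.81
```

servo_tool([
  [0,[0,0,0],[0,0,0]],
])

```text
clock: 21.52
eef_pos: [608.3, 189.8, 65.3]
tcp_rot: [-3.141, 0.001, -0.225]
contact_force: [-3.4, 1.6, 10.5]
opening: 0.004
```

servo_tool([
  [0,[0,0,0],[0,0,0]],
])

```text
clock: 21.65
eef_pos: [608.3, 189.8, 65.3]
tcp_rot: [-3.141, 0.001, -0.225]
contact_force: [-3.0, 1.8, 10.1]
opening: 0.002
```

The square force reads about 9–10 N with the pad bearing, so I'll back off and check.

servo_tool([
  [0,[0,0,-3],[0,0,0]],
  [0,[0,0,-10],[0,0,0]],
  [0,[0,0,-25],[0,0,0]],
  [0,[-24,5,-25],[0,0,0]],
  [0,[-23,5,-20],[0,0,0]],
  [0,[0,33,0],[0,0,0]],
  [0,[0,0,0],[0,0,0]],
  [0,[0,0,0],[0,0,0]],
])

```text
clock: 22.65
eef_pos: [553.5, 157.7, 147.9]
tcp_rot: [-3.141, -0.0, -0.226]
contact_force: [0.1, -0.8, -0.0]
opening: 0.002
```

```bash
python3 -c "
from h import *
s=st(); f=grab_frame('wrist'); cv2.imwrite('pics/w10.png',f); K,T=cal('wrist')
r=proj(K,T,np.array([cw(30,-30,-20),cw(-30,-30,-20),cw(0,0,20),cw(54,0,-18)])).round(1); print('pred frontcorner,rearcorner,griptop,stop far top edge',r.tolist())
f=f.astype(int); b,g,rr=f[...,0],f[...,1],f[...,2]
row=int(r[0,1]+8); 
lab=''.join('O' if (R_>150 and B<90 and G>50) else 'B' if (B>110 and R_<110) else 'R' if (R_>110 and G<60) else 'w' if min(B,G,R_)>180 else '.' for B,G,R_ in f[row]); print(row,[(m.group()[0],m.start(),m.end()-1) for m in __import__('re').finditer(r'(.)\1*',lab) if m.group()[0]!='.' and len(m.group())>2])
red=((rr>110)&(g<60)&(b<70)).astype(np.uint8); n,l,st_,c=cv2.connectedComponentsWithStats(red); print([x.tolist() for x in st_[1:] if x[4]>40])
for k in (1.0,1.09,1.15):
  x,z=lev(k); print(k,'bar extents',proj(K,T,np.array([cw(x+7,-48,z),cw(x-7,-48,z),cw(x,-58,z),cw(x,-38,z)])).round(1).tolist())
"
```

```text
t 22.65 tcp [553.5 157.7 147.9] rpy [-1.7997e+02 -2.0000e-02 -1.2940e+01] F [ 0.1 -0.8 -0. ] op 0.2
pred frontcorner,rearcorner,griptop,stop far top edge [[219.4, 166.3], [303.7, 166.1], [261.7, 225.6], [187.7, 207.5]]
174 [('B', 64, 80), ('B', 84, 86), ('B', 89, 91), ('O', 188, 218), ('B', 220, 303)]
[[204, 126, 96, 30, 1000]]
1.0 bar extents [[203.7, 139.9], [223.1, 139.8], [212.8, 125.6], [214.0, 153.8]]
1.09 bar extents [[204.2, 139.3], [223.3, 139.3], [213.1, 125.3], [214.3, 153.0]]
1.15 bar extents [[204.8, 139.0], [223.7, 138.9], [213.7, 125.2], [214.8, 152.5]]
```

```bash
python3 -c "
from h import *
for n,r in (('w6',172),('w6',200),('w10',174),('w10',202)): print(n,r,cv2.imread(f'pics/{n}.png')[r,213:226].tolist(),cv2.imread(f'pics/{n}.png')[r,300:308,0].tolist())
"
```

```text
w6 172 [[50, 80, 163], [53, 81, 165], [52, 80, 165], [53, 82, 166], [52, 79, 162], [68, 79, 151], [151, 99, 119], [198, 115, 100], [206, 115, 95], [206, 115, 95], [208, 117, 96], [208, 119, 98], [205, 115, 94]] [209, 211, 208, 157, 134, 130, 131, 128]
w6 200 [[84, 164, 253], [87, 166, 253], [86, 166, 253], [86, 166, 253], [87, 165, 253], [86, 161, 252], [88, 128, 232], [156, 115, 154], [201, 121, 111], [212, 125, 110], [212, 126, 108], [211, 124, 108], [210, 125, 105]] [216, 220, 244, 248, 249, 249, 248, 249]
w10 174 [[50, 79, 166], [51, 79, 167], [50, 77, 164], [49, 78, 165], [49, 77, 165], [53, 75, 156], [87, 79, 131], [183, 103, 104], [203, 113, 96], [204, 113, 95], [206, 114, 95], [204, 113, 94], [204, 113, 93]] [211, 211, 207, 164, 137, 129, 128, 126]
w10 202 [[83, 160, 252], [86, 164, 253], [85, 162, 253], [85, 162, 253], [86, 164, 253], [86, 162, 252], [80, 144, 246], [102, 106, 181], [190, 116, 115], [208, 121, 103], [210, 123, 103], [211, 123, 104], [209, 122, 102]] [214, 216, 228, 245, 248, 248, 248, 247]
```

```bash
python3 -c "
from rig import *
print(sign_off())"
```

```text
the job is handed in; nothing more can be done
None
```

The job is handed in at about 23 s of the 72 s. The blue carriage is on the rail, home against the orange stop and released, and its clamp is tightened.

- **Carriage:** I picked the largest of the three carriages by its white grip and slid it on from the tapered end. I pushed it against the stop with about 6–7 N, well under the roughly 35 N at which the stop slips.
- **Clamp:** I pressed the lever down to a knob angle of about 1.09. The pad began to bear at about 0.83. The last static readings were about 9–10 N square to the lever, with roughly ±0.7 N of noise.
- **Last image check:** The carriage and stop edges were where they were at release, within 0.5 px, with no gap between them. The lever had stayed down, and the gripper was clear of everything, with the fingers about 38 mm above the grip block.

- **Backward pull on the lever:** midway through the press, friction at the finger pulled the lever back with up to about 10 N for a moment. I corrected it, and the final seam check showed no shift from it.
- **Checks not made:** I didn't test the clamp by pulling on the carriage. I had used all 12 pictures, so the final check was made on pixel values rather than by eye. The glassware and bottles were not checked in a final picture, but nothing I did went near them.

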